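# Lock the bayonet lamp module into the stand's socket

### The job

Pick up the white lamp module and lock it upright in the bayonet socket on the black foot: set its two pins into the slots marked blue, push it down by feel against the spring, turn it a quarter turn clockwise (seen from above) to the white marks, and let the spring lift it into its notches before you let go. The socket's insert is not always at the same height and breaks if pressed and wrenched with more than 30 N in all, so push only a little harder than the spring does and do not force the turn; leave the other things on the bench where they are.

Things in the scene. Friction and masses are not known exactly. Their poses are not given: they have to be found in the camera images.
- lamp_center (a point): Centre of the loose lamp module, standing upright on a grey parts mat (3 mm thick): 74 mm tall, 0.14 to 0.24 kg. The point is on its axis, 37 mm above its underside; z is up. Brass barrel 27 mm in diameter, foot chamfered 3 mm, from 0 to 29 mm above the underside. Locked, this point is 17.5 mm above the top of the socket's insert; with the pins resting on top of the insert it is 30.5 mm above.
- lamp_head (a point): Middle of the module's white octagonal head (on the axis, 51 mm above its underside): grip it here. Head 46 mm high, 36 mm across each pair of flats; flats face the module's x axis and every 45 degrees from it. On top a yellow lens and a blue stripe along x, over the pins.
- lamp_pins (a point): Middle of the steel cross pin, 7 mm thick, on the module's axis 10 mm above its underside. It runs along the module's x axis; its ends stand 21 mm from the axis on either side, both alike, so a half turn changes nothing.
- socket_rim (a point): Fixed socket: point on its axis, level with the top of its black housing (78 x 78 mm, 40 mm above the bench); z up. In it a brass-topped insert, 64 x 64 mm, is set to a height that differs each time and is not measured: its top stands 2 to 26 mm above this point. In it a bore 31 mm in diameter with two slots 11 mm wide along the socket's x axis (both ways, blue dots), out to 23 mm.
- socket_foot (a point): Socket's axis at bench level, under its foot 90 x 160 x 10 mm (long along y). Inside: a lip 12 mm thick, under which the pins can turn clockwise only, seen from above, a quarter turn from the slots to the white dots (along y). There notches 11 mm wide go 6 mm up into the lip: the spring lifts the pins into them. A wall stops the pins 0.1 rad past the notch's middle.
- socket_spring (a point): Socket's axis 23 mm above the bench. Copper spring plate in the insert, its top 14 mm below the insert's top when up: the lamp's centre is then 23 mm above the insert's top. It pushes back 2.8 N at first and 700 N/m more; pins pass under the lip after 11.5 mm (11 N); hard stop after 13 mm (12 N). Over 30 N between lamp and socket, pressing and turning together, damages it.
- screw: Bystander, leave alone: brass thumb screw on its head, 22 mm wide, 32 mm tall, on the parts mat; origin under it
- clamp: Bystander, leave alone: clear clamp block with a brass screw, 30 x 36 x 26 mm, on the parts mat; origin under it
- vial: Bystander, leave alone: amber vial, 28 mm wide, 60 mm tall; origin under it
- dish: Bystander, leave alone: glass dish, 90 mm wide, 16 mm tall; origin under it
- driver: Bystander, leave alone: screwdriver 150 mm long lying along its x axis; origin under it
- clamp2: Bystander, leave alone: clear clamp block with a steel screw, 34 x 40 x 30 mm; origin under it
- jar: Bystander, leave alone: glass jar, 60 mm wide, 70 mm tall; origin under it

How it is judged:
At the end, for the whole second after the job is handed in: The module is upright (0.1 rad) on the socket's axis (5 mm), its pins under the white marks (0.2 rad), held up in the notches by the spring (over 5 N between lamp and socket; its centre 17.5 to 45.5 mm above the housing's rim, which covers every insert height), released (horizontal distance between lamp_center and socket_rim below 0.005 m and z of lamp_center in the frame of socket_rim between 0.0175 and 0.0455 m and contact force between lamp and socket above 5 N and angle between the x axis of lamp_center and the y axis of socket_rim, either way round below 0.2 rad and angle between lamp_center's own z axis and vertical below 0.1 rad); the robot touches nothing.
It fails at once if the lamp is pressed on the socket with more than 30 N (contact force between lamp and socket above 30 N).
It fails at once if a bystander is pushed away (30 mm) (distance of any of screw, clamp, vial, dish, driver, clamp2, jar from where it was at the start of the episode above 0.03 m).
It also fails if it takes over 64 s, if anything falls off the work surface, if the arm or the gripper's body presses on something with over 40 N, if the wrist force passes 120 N, or if a joint passes its speed limit or range.

### The arm

A 6-joint arm with a two-finger parallel gripper is mounted at the origin on the work surface. World frame = base frame: x ahead of the robot, y to its left, z up, the work surface at z = 0. Lengths are in m, angles in rad, forces in N, time in s.
With the tool pointing down it reaches from about 0.375 to 0.9 m from the base axis. Payload 3.1 kg.
Tool frame: the origin (TCP) lies on the front face of the gripper's body, between the roots of the fingers; the fingertips stand 73 mm ahead of it and the grasp point (between the pads) lies 54 mm ahead of it (manip.tips_ahead is the distance from the TCP to the fingertips, in m); z points along the fingers, y is the line along which they close (so a half turn about z gives the same grasp; the last joint's range is limited). The gripper opens to 85 mm and grips with 20 to 120 N. Pads are 22 mm wide; open, the fingers measure 114 mm over their backs; the gripper's body (76 mm by 85 mm) begins 54 mm behind the grasp point. The pads swing forward as they close: fully open they stand 13 mm farther back than shut.
Start: joints at [-1.435, 0.527, 1.433, -0, 1.181, -0.178], TCP at [0.193, -0.594, 0.304] pointing down, gripper open.
Joint ranges: [-3.08, 3.08], [-0.75, 2.2], [0.22, 2.44], [-1.43, 4.57], [0, 2.65], [-2.85, 2.85]. Speed limits (rad/s): [2.79, 2.79, 3.14, 3.14, 3.14, 3.14].

### API

Orientations are given as a unit quaternion [x, y, z, w].
In Python, from station import sense, eyes, workorder, manip gives the robot as it stands.
- The arm moves only by the shell command python3 -m inch 'ROWS' [OPENING] [FORCE]. ROWS is JSON, a list of rows, each an object of numbers: "dx", "dy", "dz": the shift along the tool's x, y, z in cm; "wx", "wy", "wz": the turn, a rotation vector about the tool's x, y, z in degrees. In form: [{"dx": .., "dy": .., "dz": .., "wx": .., "wy": .., "wz": ..}, ...]. A call has 1 to 10 rows; each row shifts and turns the commanded pose from where the row before left it, along the tool's axes as they then stand; what a row does not reach is not made up. A row lasts 1/8 s, in which the tool goes at most 62.5 mm and 10.7 degrees, less where a joint would pass 70% of its speed; a pose out of reach is approached as far as the arm can. A call with a gripper value outside its range is refused whole. OPENING is the opening, from 0 (shut) to 1 (fully open), set as the call begins (- or left out, the last holds). The fingers move at their own pace and stop on an object; FORCE is the grip in N (left out, the last holds). Time passes only in rows, so rows that do not move let the fingers close. It gives the time, the measured TCP pose, the force, the opening and the grip force at its end, in the units of the state.
- sense(): the state, without advancing time (a new reading comes with each control period).
- eyes.snapshot(name): name is "scene" or "top"; returns the picture (400x640x3 uint8, red, green, blue); there is no depth.
- eyes.camera_params(name): a dict with "fx", "fy", "cx", "cy" (pixels), "rvec" (rotation vector, rad) and "tvec" (3), from world to camera coordinates, as OpenCV has them. Camera axes: x right, y down, z forward; pixel columns grow to the right and rows downward; lengths in m; the calibration is good to about 2 mm. A picture is of the moment at which its call begins. camera_params takes no time and is no camera call.
- workorder.sign_off(): hands the job in; it is judged then, once.
The state is a dict: "t": time; "q": joint angles; "qd": joint speeds; "tau": joint torques, N m; "tcp_pos": TCP position; "tool_rot": TCP orientation; "force": force on the tool from outside, world axes, zero at the start; "ft_torque": the same for the moment, N m; "finger_gap": opening from 0.0 (shut) to 1.0 (fully open); "gripper_force": force on a finger pad.
Only numpy, scipy, OpenCV 4.12 (cv2) and the standard library are available. Lean on these libraries where they do the work, as an engineer would, in place of code of your own. Each camera call takes 0.05 s, during which the arm holds its last target. There are 200 camera calls.

## Working session

There is one attempt and no reset: what is moved stays moved. The work goes in short steps, Python scripts to look and compute and a shell command to move; the robot and the scene stay as the last step left them, time stands still between calls to the robot, and variables do not carry over. Pictures are saved under pics/ and viewed, at most 10 in all, crops included, and the job is handed in when it is done.

```bash
mkdir -p pics; ls
python3 - <<'E'
from station import sense, eyes, workorder, manip
import cv2, numpy as np
for n in("scene","top"):
    im=eyes.snapshot(n); cv2.imwrite(f"pics/{n}0.png",im[...,::-1])
    p=eyes.camera_params(n); R=cv2.Rodrigues(np.array(p['rvec'],float))[0]
    print(n,p,'center',(-R.T@np.array(p['tvec'])).round(3))
s=sense(); print(s['tcp_pos'],s['tool_rot'],s['force'],s['t'])
E
```

```text
pics
scene {'fx': 403.04639312071697, 'fy': 403.04639312071697, 'cx': 317.4681615939007, 'cy': 203.1724584537539, 'rvec': array([ 1.71294982,  1.44981638, -0.81387021]), 'tvec': array([-0.03026441, -0.27682549,  1.65628258])} center [ 1.538 -0.216  0.639]
top {'fx': 436.1772888474158, 'fy': 436.1772888474158, 'cx': 311.61491130962264, 'cy': 202.1357429115291, 'rvec': array([ 2.16525578, -2.1388315 ,  0.10428155]), 'tvec': array([-0.07019978,  0.62753171,  1.01571658])} center [ 0.506 -0.084  1.08 ]
[ 0.19288107 -0.59395675  0.30301225] [ 9.87715910e-01  1.56257119e-01  3.28337404e-05 -9.96806176e-04] [ 0.30500106 -0.07106671  0.23536709] 0.1
```

View pics/scene0.png

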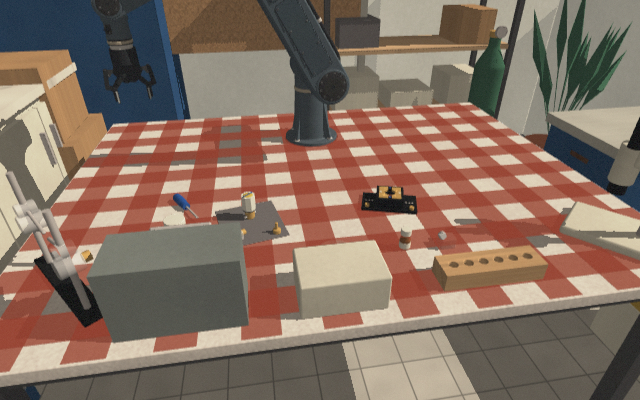

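View pics/top0.png

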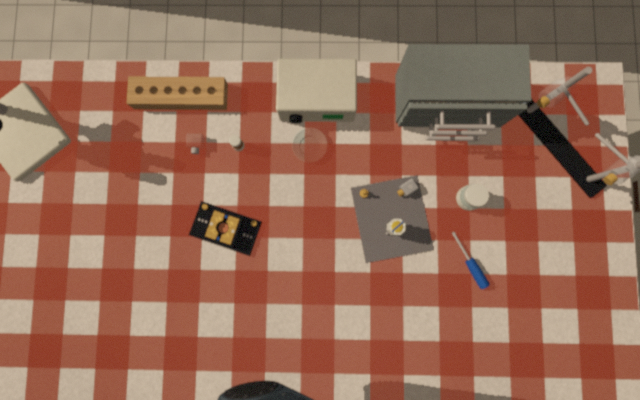

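The top view shows the lamp at about (396,228) on the grey mat, with the screw at (364,192) and the clamp at (408,187). The socket is at about (223,228), and its long axis is tilted. I'll zoom in on both.

Run:
```python
import cv2, numpy as np
t=cv2.imread("pics/top0.png"); s=cv2.imread("pics/scene0.png")
c=lambda im,x,y,w,h,k:cv2.resize(im[y:y+h,x:x+w],None,fx=k,fy=k,interpolation=cv2.INTER_CUBIC)
a=np.hstack([c(t,185,195,80,60,5),c(t,350,175,80,60,5)])
b=np.hstack([c(s,355,175,80,55,5),c(s,220,185,80,55,5)])
cv2.imwrite("pics/crop0.png",np.vstack([a,b]))
```

```text
(no output)
```

View pics/crop0.png

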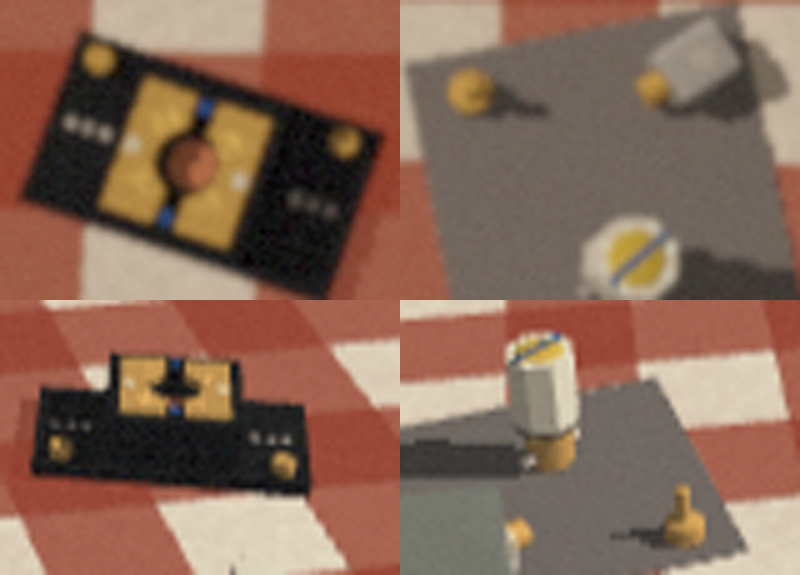

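The crops show the socket's blue dots in the top view at about (226,216) and (218,238), with the white dots at (211,224) and (233,231). The lamp's stripe runs from about (393,232) to (403,222) around a yellow lens. Next I'll measure these with colour masks.

```bash
cat > h.py <<'E'
import cv2, numpy as np
from station import sense, eyes, workorder, manip
class Cam:
    def __init__(s,n):
        p=eyes.camera_params(n); s.n=n; s.p=p
        s.K=np.array([[p['fx'],0,p['cx']],[0,p['fy'],p['cy']],[0,0,1]])
        s.R=cv2.Rodrigues(np.array(p['rvec'],float))[0]; s.t=np.array(p['tvec']); s.c=-s.R.T@s.t
        s.P=s.K@np.c_[s.R,s.t]
    def plane(s,uv,z):
        d=s.R.T@np.linalg.solve(s.K,[*uv,1]); return s.c+d*(z-s.c[2])/d[2]
    def proj(s,X):
        x=s.P@[*X,1]; return x[:2]/x[2]
T,S=Cam("top"),Cam("scene")
def tri(a,b):
    X=cv2.triangulatePoints(T.P,S.P,np.array(a,float).reshape(2,1),np.array(b,float).reshape(2,1)).ravel(); return X[:3]/X[3]
def blobs(im,win,kind,mina=3):
    """soft-weighted centroids of coloured blobs within win=(x0,y0,x1,y1); im RGB"""
    x0,y0,x1,y1=win; k=4
    c=cv2.resize(im[y0:y1,x0:x1],None,fx=k,fy=k,interpolation=cv2.INTER_CUBIC).astype(int); r,g,b=c[...,0],c[...,1],c[...,2]
    m={'blue':(b-r>30)&(b-g>15),'yellow':(r-b>70)&(g-b>50),'white':(np.minimum(np.minimum(r,g),b)>140)}[kind]
    n,l,st,ce=cv2.connectedComponentsWithStats(m.astype(np.uint8))
    out=[]
    for i in range(1,n):
        if st[i,4]>=mina*k*k:
            pts=np.argwhere(l==i)[:,::-1]; (_,_),(w,h),_=cv2.minAreaRect(pts.astype(np.float32))
            v=cv2.fitLine(pts.astype(np.float32),cv2.DIST_L2,0,.01,.01).ravel()[:2]
            out.append((((ce[i]+.5)/k-.5+[x0,y0]),st[i,4]/k/k,(w/k,h/k),v))
    return out
E
python3 - <<'E'
from h import *
t=eyes.snapshot('top'); s=eyes.snapshot('scene')
for im,w,k,n in((t,(195,200,255,250),'blue','sock top'),(s,(365,180,420,205),'blue','sock scene'),(t,(195,205,255,245),'white','sock top'),(t,(382,214,412,242),'blue','lamp top'),(t,(382,214,412,242),'yellow','lamp top'),(s,(238,188,260,204),'blue','lamp scene'),(s,(238,188,260,200),'yellow','lamp scene')):
    for b in blobs(im,w,k): print(n,k,b[0].round(2),b[1],np.round(b[2],1),b[3].round(2))
a=tri((218.2,238.4),(390.2,187.6));b=tri((226.2,216),(390.2,197)); print('dots',a,b,np.linalg.norm(a-b))
for z in(.04,.05,.06): print(z,T.plane((218.2,238.4),z),T.plane((226.2,216),z))
E
```

```text
sock top blue [225.63 216.2 ] 7.3125 [2.1 3.8] [ 0.36 -0.93]
sock top blue [217.7  238.11] 7.1875 [2.1 3.8] [ 0.36 -0.93]
sock top white [206.14 243.15] 25.8125 [11.5  3.5] [0.99 0.16]
lamp top yellow [394.61 224.02] 39.75 [ 4.8 10.3] [ 0.75 -0.66]
lamp top yellow [398.89 228.78] 31.8125 [4.4 9.4] [ 0.75 -0.66]
lamp scene yellow [244.92 193.54] 6.75 [1.7 5. ] [ 0.9  -0.44]
lamp scene yellow [249.14 195.4 ] 18.4375 [3.2 7.6] [ 0.93 -0.36]
dots [0.53861659 0.16096276 0.04086388] [0.59235774 0.14349703 0.0417151 ] 0.05651448349456305
0.04 [0.53818799 0.15939267 0.04      ] [0.59205921 0.14215849 0.04      ]
0.05 [0.53788082 0.15705386 0.05      ] [0.5912342  0.13998535 0.05      ]
0.06 [0.53757364 0.15471506 0.06      ] [0.59040918 0.1378122  0.06      ]
```

Run:
```python
from h import *
yaw=lambda d:np.degrees(np.arctan2(d[1],d[0]))
for z in(.042,.046):
    a,b=T.plane((217.7,238.11),z),T.plane((225.63,216.2),z); print('sock',(a+b)/2,'xyaw',yaw(b-a),np.linalg.norm(b-a))
    print(S.proj(a),S.proj(b))
m=np.array([396.75,226.4]); d=np.array([.75,-.66])
L=T.plane(m,.077); print('lamp',L,'stripe yaw',yaw(T.plane(m+5*d,.077)-L), 'scene proj',S.proj(L), 'tri z',tri(m,(247.03,194.47)))
s=sense(); R=cv2.Rodrigues(np.zeros(3))[0]
from scipy.spatial.transform import Rotation as Ro
R=Ro.from_quat(s['tool_rot']).as_matrix(); print(R.round(3)); print('tool x yaw',yaw(R[:,0]),'y',yaw(R[:,1]))
print('shift in tool axes cm',(R.T@(np.r_[L[:2],.054+.054]-s['tcp_pos'])*100).round(2))
for n in ((364,192),(408,187)): print(T.plane(n,.02))
```

```text
sock [0.56509885 0.1516132  0.042     ] xyaw -17.98077513670065 0.0552976497578736
[389.29049712 187.44109525] [389.26026939 196.87566582]
sock [0.56487207 0.15070585 0.046     ] xyaw -17.980775136700597 0.055084622406213285
[389.09048399 186.28020092] [389.05231875 195.64786001]
lamp [ 0.56971666 -0.2593129   0.077     ] stripe yaw -48.37640084904476 scene proj [246.31738368 194.97050287] tri z [ 0.56965018 -0.25820699  0.07853594]
[[ 0.951  0.309 -0.   ]
 [ 0.309 -0.951  0.001]
 [ 0.    -0.001 -1.   ]]
tool x yaw 17.980913422767408 y -72.0190698258122
shift in tool axes cm [ 46.17 -20.19  19.57]
[ 0.6566368  -0.19013716  0.02      ]
[ 0.67014484 -0.29760687  0.02      ]
```

```bash
python3 -m inch '[{"dx":4.62,"dy":-2.02},{"dx":4.62,"dy":-2.02},{"dx":4.62,"dy":-2.02},{"dx":4.62,"dy":-2.02},{"dx":4.62,"dy":-2.02},{"dx":4.62,"dy":-2.02},{"dx":4.62,"dy":-2.02},{"dx":4.62,"dy":-2.02},{"dx":4.62,"dy":-2.02},{"dx":4.62,"dy":-2.02}]' 1 && python3 -m inch '[{"wz":-8},{"wz":-8},{"wz":-7.5,"dz":3},{"dz":3},{},{}]'
python3 - <<'E'
from h import *
from scipy.spatial.transform import Rotation as Ro
s=sense();R=Ro.from_quat(s['tool_rot']).as_matrix();print(R.round(4),s['tcp_pos'],s['force'])
print((R.T@(np.r_[.5697,-.259,.108]-s['tcp_pos'])*100).round(2))
t=eyes.snapshot('top')[175:275,340:460];u=eyes.snapshot('scene')[140:240,180:300]
cv2.imwrite('pics/a1.png',cv2.resize(np.vstack([t,u]),None,fx=3,fy=3,interpolation=2)[...,::-1])
E
```

```text
[[ 9.512e-01  3.087e-01 -2.000e-04]
 [ 3.087e-01 -9.512e-01  1.300e-03]
 [ 2.000e-04 -1.300e-03 -1.000e+00]] [ 0.1929127  -0.59413841  0.30330936] [ 0.00979721  0.04623435 -0.43664639]
[ 46.18 -20.22  19.57]invalid input at $[0]: expected keys dx, dy, dz, wx, wy, wz
```

View pics/a1.png

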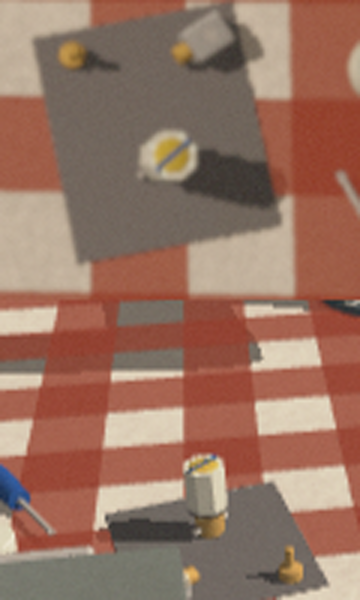

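The move was refused because every row needs all six keys, so nothing moved. The picture shows the lamp still standing alone on the mat. I'll retype the rows in full.

```bash
python3 -m inch '[{"dx":4.62,"dy":-2.02,"dz":0,"wx":0,"wy":0,"wz":0},{"dx":4.62,"dy":-2.02,"dz":0,"wx":0,"wy":0,"wz":0},{"dx":4.62,"dy":-2.02,"dz":0,"wx":0,"wy":0,"wz":0},{"dx":4.62,"dy":-2.02,"dz":0,"wx":0,"wy":0,"wz":0},{"dx":4.62,"dy":-2.02,"dz":0,"wx":0,"wy":0,"wz":0},{"dx":4.62,"dy":-2.02,"dz":0,"wx":0,"wy":0,"wz":0},{"dx":4.62,"dy":-2.02,"dz":0,"wx":0,"wy":0,"wz":0},{"dx":4.62,"dy":-2.02,"dz":0,"wx":0,"wy":0,"wz":0},{"dx":4.62,"dy":-2.02,"dz":0,"wx":0,"wy":0,"wz":0},{"dx":4.62,"dy":-2.02,"dz":0,"wx":0,"wy":0,"wz":0}]' 1 && python3 -m inch '[{"dx":0,"dy":0,"dz":0,"wx":0,"wy":0,"wz":-8},{"dx":0,"dy":0,"dz":0,"wx":0,"wy":0,"wz":-8},{"dx":0,"dy":0,"dz":3,"wx":0,"wy":0,"wz":-7.6},{"dx":0,"dy":0,"dz":3,"wx":0,"wy":0,"wz":0},{"dx":0,"dy":0,"dz":0,"wx":0,"wy":0,"wz":0},{"dx":0,"dy":0,"dz":0,"wx":0,"wy":0,"wz":0}]'
cat > st.py <<'E'
from h import *
from scipy.spatial.transform import Rotation as Ro
import sys
s=sense();R=Ro.from_quat(s['tool_rot']).as_matrix();yaw=np.degrees(np.arctan2(R[1,0],R[0,0]))
g=s['tcp_pos']+.054*R[:,2]
print('t',s['t'],'tcp',s['tcp_pos'].round(4),'yaw',yaw.round(2),'tilt',R[:2,2].round(4),'F',s['force'].round(2),'M',s['ft_torque'].round(3),'gap',s['finger_gap'],s['gripper_force'])
if len(sys.argv)>3: print('d cm',(R.T@(np.array(sys.argv[1:4],float)-s['tcp_pos'])*100).round(2))
E
python3 st.py .5697 -.259 .108
```

```text
t: 1.55
tcp_pos: [0.5712, -0.2585, 0.3039]
tool_rot: [0.988, 0.156, 0.0, 0.0]
force: [-0.8, -0.3, -0.1]
finger_gap: 1.0
gripper_force: 0.0
t: 2.3
tcp_pos: [0.5706, -0.2601, 0.2448]
tool_rot: [0.935, 0.355, 0.0, 0.001]
force: [0.7, -0.5, 0.8]
finger_gap: 0.995
gripper_force: 0.0
t 2.3 tcp [ 0.5706 -0.2601  0.2448] yaw 41.58 tilt [ 0.0013 -0.0008] F [ 0.71 -0.51  0.76] M [-0.033 -0.028  0.021] gap 0.9947429887097914 0.0
d cm [-0.   -0.16 13.68]
```

```bash
python3 -m inch '[{"dx":0,"dy":-0.16,"dz":4,"wx":0,"wy":0,"wz":0},{"dx":0,"dy":0,"dz":4,"wx":0,"wy":0,"wz":0},{"dx":0,"dy":0,"dz":3,"wx":0,"wy":0,"wz":0},{"dx":0,"dy":0,"dz":2.7,"wx":0,"wy":0,"wz":0},{"dx":0,"dy":0,"dz":0,"wx":0,"wy":0,"wz":0}]' && python3 -m inch '[{"dx":0,"dy":0,"dz":0,"wx":0,"wy":0,"wz":0},{"dx":0,"dy":0,"dz":0,"wx":0,"wy":0,"wz":0},{"dx":0,"dy":0,"dz":0,"wx":0,"wy":0,"wz":0},{"dx":0,"dy":0,"dz":0,"wx":0,"wy":0,"wz":0},{"dx":0,"dy":0,"dz":0,"wx":0,"wy":0,"wz":0},{"dx":0,"dy":0,"dz":0,"wx":0,"wy":0,"wz":0}]' 0 60
python3 st.py
```

```text
t: 2.92
tcp_pos: [0.5688, -0.2584, 0.1064]
tool_rot: [0.935, 0.355, -0.001, -0.001]
force: [-1.0, -1.2, -0.4]
finger_gap: 1.003
gripper_force: 0.0
t: 3.68
tcp_pos: [0.5695, -0.2588, 0.1084]
tool_rot: [0.935, 0.355, 0.001, 0.001]
force: [-0.7, 0.7, 5.9]
finger_gap: 0.414
gripper_force: 59.3
t 3.675 tcp [ 0.5695 -0.2588  0.1084] yaw 41.59 tilt [ 0.0016 -0.0011] F [-0.7   0.72  5.89] M [ 0.128  0.188 -0.009] gap 0.4137874819552251 59.26078119780868
```

```bash
python3 -m inch '[{"dx":0,"dy":0,"dz":-2,"wx":0,"wy":0,"wz":0},{"dx":0,"dy":0,"dz":-4,"wx":0,"wy":0,"wz":0},{"dx":0,"dy":0,"dz":-4,"wx":0,"wy":0,"wz":0},{"dx":0,"dy":0,"dz":0,"wx":0,"wy":0,"wz":0},{"dx":0,"dy":0,"dz":0,"wx":0,"wy":0,"wz":0}]'; python3 st.py; python3 -m inch '[{"dx":2.69,"dy":-3.1,"dz":0,"wx":0,"wy":0,"wz":0},{"dx":2.69,"dy":-3.1,"dz":0,"wx":0,"wy":0,"wz":0},{"dx":2.69,"dy":-3.1,"dz":0,"wx":0,"wy":0,"wz":0},{"dx":2.69,"dy":-3.1,"dz":0,"wx":0,"wy":0,"wz":0},{"dx":2.69,"dy":-3.1,"dz":0,"wx":0,"wy":0,"wz":0},{"dx":2.69,"dy":-3.1,"dz":0,"wx":0,"wy":0,"wz":0},{"dx":2.69,"dy":-3.1,"dz":0,"wx":0,"wy":0,"wz":0},{"dx":2.69,"dy":-3.1,"dz":0,"wx":0,"wy":0,"wz":0},{"dx":2.69,"dy":-3.1,"dz":0,"wx":0,"wy":0,"wz":0},{"dx":2.69,"dy":-3.1,"dz":0,"wx":0,"wy":0,"wz":0}]' && python3 -m inch '[{"dx":0,"dy":0,"dz":0,"wx":0,"wy":0,"wz":-8},{"dx":0,"dy":0,"dz":0,"wx":0,"wy":0,"wz":-8},{"dx":0,"dy":0,"dz":0,"wx":0,"wy":0,"wz":-8},{"dx":0,"dy":0,"dz":0,"wx":0,"wy":0,"wz":-6.4},{"dx":0,"dy":0,"dz":0,"wx":0,"wy":0,"wz":0},{"dx":0,"dy":0,"dz":0,"wx":0,"wy":0,"wz":0},{"dx":0,"dy":0,"dz":0,"wx":0,"wy":0,"wz":0}]'
python3 st.py .565 .1512 .208
python3 - <<'E'
from h import *
t=eyes.snapshot('top')[180:260,180:270];u=eyes.snapshot('scene')[130:210,340:430]
cv2.imwrite('pics/b1.png',cv2.resize(np.hstack([t,u]),None,fx=4,fy=4,interpolation=2)[...,::-1])
E
```

```text
t: 4.3
tcp_pos: [0.5684, -0.2581, 0.2067]
tool_rot: [0.935, 0.355, -0.0, -0.0]
force: [-0.3, 0.6, -2.8]
finger_gap: 0.412
gripper_force: 60.1
t 4.3 tcp [ 0.5684 -0.2581  0.2067] yaw 41.58 tilt [-0.001   0.0006] F [-0.29  0.61 -2.8 ] M [-0.031 -0.05   0.03 ] gap 0.41166568418987765 60.128927333280444
t: 5.55
tcp_pos: [0.5632, 0.1531, 0.205]
tool_rot: [0.935, 0.355, -0.002, -0.001]
force: [-0.1, 0.1, -1.6]
finger_gap: 0.412
gripper_force: 60.3
t: 6.42
tcp_pos: [0.5642, 0.1519, 0.2065]
tool_rot: [0.809, 0.587, -0.0, -0.0]
force: [0.1, -0.4, -2.1]
finger_gap: 0.413
gripper_force: 60.2
t 6.425 tcp [0.5642 0.1519 0.2065] yaw 71.93 tilt [-0.0009 -0.0001] F [ 0.07 -0.41 -2.09] M [-0.024  0.005 -0.033] gap 0.4132463182398736 60.21804811432958
d cm [-0.04  0.09 -0.15]
```

View pics/b1.png

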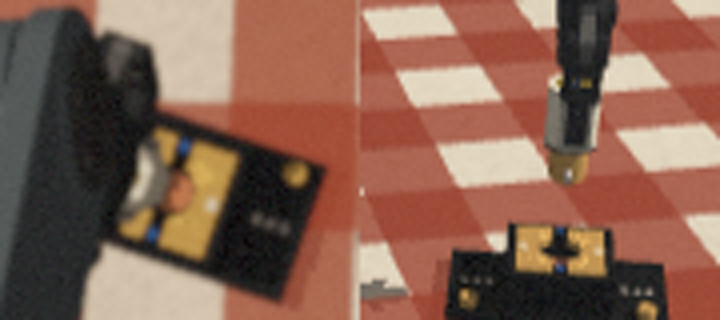

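The lamp hangs in the gripper above the socket. In the scene view its near pin end is at about (392,174), and the blue slot dots are at about (390,187) and (390,197).

```bash
python3 - <<'E'
from h import *
c=np.array([.5642,.1519,.2065-.1054+.01]); x=np.array([np.cos(np.radians(-18)),np.sin(np.radians(-18)),0])
print('pin expected',S.proj(c+.021*x)); 
s=eyes.snapshot('scene').astype(int)
w=s[168:182,382:402]; print((w.min(2)))
for z in(.041,.043,.046):print(z,S.proj([.565,.1514,z]))
E
python3 -m inch '[{"dx":0,"dy":0.05,"dz":2.5,"wx":0,"wy":0,"wz":0},{"dx":0,"dy":0,"dz":2,"wx":0,"wy":0,"wz":0},{"dx":0,"dy":0,"dz":0,"wx":0,"wy":0,"wz":0},{"dx":0,"dy":0,"dz":0,"wx":0,"wy":0,"wz":0},{"dx":0,"dy":0,"dz":0,"wx":0,"wy":0,"wz":0}]'
python3 st.py .565 .1512 .16
```

```text
pin expected [391.41140782 174.29878215]
[[192 188 156 104  83  62  42  48  58  58  54  53  61  61  69  95  84  84
   83  81]
 [190 193 191 154  81  55  47  51  50  50  51  48  66  57  82  83  82  83
   79  81]
 [188 191 189 187 102  56  47  48  51  49  51  55  64  73  81  82  84  82
   83  83]
 [192 185 189 189 153  55  51  49  49  51  53  60  67  75  81  82  83  84
   82  84]
 [185 187 187 188 187  48  46  49  54  82 119  63  66  77  82  80  81  85
   82  82]
 [188 186 189 189 188  81  50  56  60 111 169  60  67  74  76  78  75  80
   73  75]
 [173 171 173 166 168 115  56  49  59  98 124  64  69  75  65  61  59  60
   56  59]
 [123 119 119 100 102 101  71  57  60  79  80  54  68  62  62  56  55  55
   58  56]
 [ 82  79  78  83  82  83  82  80  58  59  55  54  56  56  61  60  55  58
   58  57]
 [ 83  81  81  81  83  82  81  83  73  57  58  60  56  58  59  55  55  59
   59  57]
 [ 80  81  82  80  82  81  82  84  80  72  54  55  55  56  59  57  54  58
   58  57]
 [ 81  85  82  83  83  81  81  81  76  79  62  58  59  54  54  55  55  56
   56  57]
 [ 79  82  81  85  84  81  83  82  80  81  74  60  59  53  52  55  55  58
   58  55]
 [ 81  83  81  80  83  82  83  79  81  82  83  75  58  56  57  54  58  53
   55  57]]
0.041 [389.16539714 192.35011807]
0.043 [389.22478131 191.7601216 ]
0.046 [389.31405705 190.87314501]
t: 7.2
tcp_pos: [0.5656, 0.1518, 0.1629]
tool_rot: [0.809, 0.588, 0.001, 0.001]
force: [0.7, 0.8, -2.2]
finger_gap: 0.413
gripper_force: 60.3
t 7.2 tcp [0.5656 0.1518 0.1629] yaw 71.98 tilt [0.0021 0.0002] F [ 0.66  0.8  -2.18] M [ 0.025 -0.004  0.052] gap 0.4131099816797925 60.27741642203182
d cm [-0.08 -0.04  0.29]
```

```bash
python3 -m inch '[{"dx":-0.05,"dy":0,"dz":0.5,"wx":0,"wy":0,"wz":0},{"dx":0,"dy":0,"dz":0.4,"wx":0,"wy":0,"wz":0},{"dx":0,"dy":0,"dz":0.2,"wx":0,"wy":0,"wz":0},{"dx":0,"dy":0,"dz":0,"wx":0,"wy":0,"wz":0},{"dx":0,"dy":0,"dz":0,"wx":0,"wy":0,"wz":0}]' && python3 st.py && python3 -m inch '[{"dx":0,"dy":0,"dz":0.2,"wx":0,"wy":0,"wz":0},{"dx":0,"dy":0,"dz":0.1,"wx":0,"wy":0,"wz":0},{"dx":0,"dy":0,"dz":0,"wx":0,"wy":0,"wz":0}]' && python3 st.py
```

```text
t: 7.82
tcp_pos: [0.5648, 0.1513, 0.1509]
tool_rot: [0.809, 0.588, 0.0, 0.0]
force: [-0.3, 0.4, -2.5]
finger_gap: 0.409
gripper_force: 60.3
t 7.825 tcp [0.5648 0.1513 0.1509] yaw 71.98 tilt [ 0.0001 -0.    ] F [-0.28  0.45 -2.5 ] M [ 0.017 -0.074 -0.02 ] gap 0.4086335822930979 60.278625399805605
t: 8.2
tcp_pos: [0.5647, 0.1513, 0.1478]
tool_rot: [0.809, 0.588, -0.0, -0.0]
force: [0.2, 0.8, -2.1]
finger_gap: 0.413
gripper_force: 60.3
t 8.2 tcp [0.5647 0.1513 0.1478] yaw 71.98 tilt [-0.0003 -0.    ] F [ 0.23  0.83 -2.12] M [ 0.023 -0.001  0.055] gap 0.4127025886885021 60.27916786260903
```

```bash
for i in 1 ; do python3 -m inch '[{"dx":0,"dy":0,"dz":0.15,"wx":0,"wy":0,"wz":0},{"dx":0,"dy":0,"dz":0.1,"wx":0,"wy":0,"wz":0},{"dx":0,"dy":0,"dz":0,"wx":0,"wy":0,"wz":0}]' ; done; python3 st.py; python3 -m inch '[{"dx":0,"dy":0,"dz":0.1,"wx":0,"wy":0,"wz":0},{"dx":0,"dy":0,"dz":0.1,"wx":0,"wy":0,"wz":0},{"dx":0,"dy":0,"dz":0,"wx":0,"wy":0,"wz":0}]'; python3 st.py
```

```text
t: 8.57
tcp_pos: [0.5647, 0.1513, 0.1453]
tool_rot: [0.809, 0.588, -0.0, -0.0]
force: [0.2, 0.5, -1.2]
finger_gap: 0.413
gripper_force: 60.3
t 8.575 tcp [0.5647 0.1513 0.1453] yaw 71.98 tilt [-0.0002  0.    ] F [ 0.22  0.54 -1.24] M [-0.032  0.017 -0.037] gap 0.4130032959114551 60.2802800713107
t: 8.95
tcp_pos: [0.5647, 0.1514, 0.1434]
tool_rot: [0.809, 0.588, 0.0, -0.0]
force: [-1.0, 0.8, -1.3]
finger_gap: 0.412
gripper_force: 60.3
t 8.95 tcp [0.5647 0.1514 0.1434] yaw 71.97 tilt [-0.0001  0.0002] F [-0.97  0.83 -1.32] M [ 0.142  0.036 -0.063] gap 0.4120258616524187 60.29839847702533
```

```bash
python3 -m inch '[{"dx":0,"dy":0,"dz":0.1,"wx":0,"wy":0,"wz":0},{"dx":0,"dy":0,"dz":0,"wx":0,"wy":0,"wz":0}]' ; python3 st.py; python3 -m inch '[{"dx":0,"dy":0,"dz":0.1,"wx":0,"wy":0,"wz":0},{"dx":0,"dy":0,"dz":0,"wx":0,"wy":0,"wz":0}]'; python3 st.py
```

```text
t: 9.2
tcp_pos: [0.5645, 0.1515, 0.1423]
tool_rot: [0.809, 0.588, -0.0, -0.0]
force: [-1.0, 1.4, -0.8]
finger_gap: 0.411
gripper_force: 60.3
t 9.2 tcp [0.5645 0.1515 0.1423] yaw 71.97 tilt [-0.0005  0.0003] F [-0.99  1.4  -0.76] M [0.305 0.13  0.025] gap 0.4113050750460886 60.34943257458508
t: 9.45
tcp_pos: [0.5645, 0.1515, 0.1413]
tool_rot: [0.809, 0.588, -0.0, -0.0]
force: [-0.0, 2.1, -1.5]
finger_gap: 0.414
gripper_force: 60.3
t 9.45 tcp [0.5645 0.1515 0.1413] yaw 71.97 tilt [-0.0007  0.0003] F [-0.01  2.09 -1.53] M [ 0.378  0.242 -0.066] gap 0.4139868382446638 60.311168348416686
```

```bash
python3 -m inch '[{"dx":0.07,"dy":-0.07,"dz":0,"wx":0,"wy":0,"wz":0},{"dx":0,"dy":0,"dz":0,"wx":0,"wy":0,"wz":0}]' ; python3 st.py; python3 -m inch '[{"dx":0.05,"dy":-0.05,"dz":0,"wx":0,"wy":0,"wz":0},{"dx":0,"dy":0,"dz":0,"wx":0,"wy":0,"wz":0}]'; python3 st.py
```

```text
t: 9.7
tcp_pos: [0.5645, 0.152, 0.1414]
tool_rot: [0.809, 0.588, 0.0, 0.0]
force: [-0.4, 0.3, -2.9]
finger_gap: 0.414
gripper_force: 60.2
t 9.7 tcp [0.5645 0.152  0.1414] yaw 72.0 tilt [ 0.0004 -0.0005] F [-0.4   0.32 -2.87] M [0.    0.077 0.012] gap 0.41374465332319027 60.21693263668567
t: 9.95
tcp_pos: [0.5642, 0.1527, 0.1415]
tool_rot: [0.809, 0.588, 0.0, 0.0]
force: [0.2, 0.0, -2.0]
finger_gap: 0.416
gripper_force: 60.2
t 9.95 tcp [0.5642 0.1527 0.1415] yaw 71.98 tilt [ 0.0006 -0.0001] F [ 0.19  0.01 -2.05] M [-0.037 -0.034  0.   ] gap 0.4161596690010776 60.19027485977858
```

Contact is gone, so I'll keep lowering.

```bash
python3 -m inch '[{"dx":0,"dy":0,"dz":0.1,"wx":0,"wy":0,"wz":0},{"dx":0,"dy":0,"dz":0.1,"wx":0,"wy":0,"wz":0},{"dx":0,"dy":0,"dz":0,"wx":0,"wy":0,"wz":0}]' ; python3 st.py; python3 -m inch '[{"dx":0,"dy":0,"dz":0.1,"wx":0,"wy":0,"wz":0},{"dx":0,"dy":0,"dz":0.1,"wx":0,"wy":0,"wz":0},{"dx":0,"dy":0,"dz":0,"wx":0,"wy":0,"wz":0}]'; python3 st.py
```

```text
t: 10.32
tcp_pos: [0.564, 0.1528, 0.1393]
tool_rot: [0.809, 0.588, -0.0, -0.0]
force: [0.1, -0.2, -1.5]
finger_gap: 0.417
gripper_force: 60.2
t 10.325 tcp [0.564  0.1528 0.1393] yaw 71.98 tilt [-0.0002 -0.    ] F [ 0.08 -0.17 -1.53] M [-0.021 -0.02   0.054] gap 0.417155936212954 60.18927234224975
t: 10.7
tcp_pos: [0.564, 0.1528, 0.1373]
tool_rot: [0.809, 0.588, -0.0, -0.0]
force: [0.4, 0.6, -1.9]
finger_gap: 0.413
gripper_force: 60.2
t 10.7 tcp [0.564  0.1528 0.1373] yaw 71.98 tilt [-0.0002 -0.    ] F [ 0.37  0.62 -1.87] M [ 0.038 -0.036  0.009] gap 0.41348807604411436 60.19037375226617
```

```bash
python3 -m inch '[{"dx":0,"dy":0,"dz":0.1,"wx":0,"wy":0,"wz":0},{"dx":0,"dy":0,"dz":0.1,"wx":0,"wy":0,"wz":0},{"dx":0,"dy":0,"dz":0,"wx":0,"wy":0,"wz":0}]' ; python3 st.py; python3 -m inch '[{"dx":0,"dy":0,"dz":0.1,"wx":0,"wy":0,"wz":0},{"dx":0,"dy":0,"dz":0.1,"wx":0,"wy":0,"wz":0},{"dx":0,"dy":0,"dz":0,"wx":0,"wy":0,"wz":0}]'; python3 st.py
```

```text
t: 11.08
tcp_pos: [0.5639, 0.1528, 0.1353]
tool_rot: [0.809, 0.588, -0.0, -0.0]
force: [1.2, -0.5, -2.0]
finger_gap: 0.414
gripper_force: 60.2
t 11.075 tcp [0.5639 0.1528 0.1353] yaw 71.98 tilt [-0.0003 -0.    ] F [ 1.18 -0.52 -1.99] M [ 0.007 -0.025 -0.017] gap 0.41381372322312077 60.1897641364485
t: 11.45
tcp_pos: [0.564, 0.1528, 0.1335]
tool_rot: [0.809, 0.588, 0.0, -0.0]
force: [-0.4, 0.5, -0.0]
finger_gap: 0.412
gripper_force: 60.4
t 11.45 tcp [0.564  0.1528 0.1335] yaw 71.98 tilt [0. 0.] F [-0.38  0.49 -0.02] M [-0.022  0.034 -0.012] gap 0.4122350115573691 60.44899124186486
```

```bash
python3 -m inch '[{"dx":0,"dy":0,"dz":0.15,"wx":0,"wy":0,"wz":0},{"dx":0,"dy":0,"dz":0.15,"wx":0,"wy":0,"wz":0},{"dx":0,"dy":0,"dz":0.1,"wx":0,"wy":0,"wz":0},{"dx":0,"dy":0,"dz":0,"wx":0,"wy":0,"wz":0}]' ; python3 st.py; python3 -m inch '[{"dx":0,"dy":0,"dz":0.15,"wx":0,"wy":0,"wz":0},{"dx":0,"dy":0,"dz":0.15,"wx":0,"wy":0,"wz":0},{"dx":0,"dy":0,"dz":0.1,"wx":0,"wy":0,"wz":0},{"dx":0,"dy":0,"dz":0,"wx":0,"wy":0,"wz":0}]'; python3 st.py
```

```text
t: 11.95
tcp_pos: [0.5641, 0.1528, 0.1296]
tool_rot: [0.809, 0.588, 0.0, 0.0]
force: [-0.5, -0.1, 3.8]
finger_gap: 0.414
gripper_force: 60.7
t 11.95 tcp [0.5641 0.1528 0.1296] yaw 71.98 tilt [0.0002 0.    ] F [-0.48 -0.12  3.8 ] M [ 0.006  0.177 -0.068] gap 0.41374108768755363 60.65373688470572
t: 12.45
tcp_pos: [0.5641, 0.1528, 0.1257]
tool_rot: [0.809, 0.588, 0.0, 0.0]
force: [-1.1, -0.5, 5.2]
finger_gap: 0.41
gripper_force: 60.9
t 12.45 tcp [0.5641 0.1528 0.1257] yaw 71.98 tilt [0.0003 0.    ] F [-1.05 -0.53  5.24] M [-0.068  0.273  0.034] gap 0.40997568085993813 60.93648306559771
```

```bash
cat > av.py <<'E'
from h import *
from scipy.spatial.transform import Rotation as Ro
L=[]
for i in range(5): L.append(sense()); eyes.snapshot('top')
m=lambda k:np.mean([np.array(s[k]) for s in L],0)
R=Ro.from_quat(L[-1]['tool_rot']).as_matrix()
print('t',round(L[-1]['t'],2),'tcp',m('tcp_pos').round(4),'yaw',np.degrees(np.arctan2(R[1,0],R[0,0])).round(2),'F',m('force').round(2),'M',m('ft_torque').round(3))
E
python3 -m inch '[{"dx":0,"dy":-0.05,"dz":0.1,"wx":0,"wy":0,"wz":0},{"dx":0,"dy":0,"dz":0.1,"wx":0,"wy":0,"wz":0},{"dx":0,"dy":0,"dz":0.1,"wx":0,"wy":0,"wz":0},{"dx":0,"dy":0,"dz":0,"wx":0,"wy":0,"wz":0}]' ; python3 av.py; python3 -m inch '[{"dx":0,"dy":0,"dz":0.1,"wx":0,"wy":0,"wz":0},{"dx":0,"dy":0,"dz":0,"wx":0,"wy":0,"wz":0}]'; python3 av.py
```

```text
t: 12.95
tcp_pos: [0.564, 0.1529, 0.1231]
tool_rot: [0.809, 0.588, 0.0, 0.0]
force: [-1.7, -1.4, 7.6]
finger_gap: 0.414
gripper_force: 61.2
t 13.15 tcp [0.564  0.1528 0.1231] yaw 71.99 F [-1.23 -0.76  7.68] M [-0.163  0.297  0.008]
t: 13.45
tcp_pos: [0.564, 0.1529, 0.1222]
tool_rot: [0.809, 0.588, 0.0, 0.0]
force: [-1.2, -0.1, 8.5]
finger_gap: 0.419
gripper_force: 61.2
t 13.65 tcp [0.564  0.1529 0.1222] yaw 71.99 F [-1.46 -0.64  8.31] M [-0.126  0.307 -0.003]
```

```bash
python3 -m inch '[{"dx":0,"dy":-0.05,"dz":0.1,"wx":0,"wy":0,"wz":0},{"dx":0,"dy":0,"dz":0,"wx":0,"wy":0,"wz":0}]' ; python3 av.py; python3 -m inch '[{"dx":0,"dy":0,"dz":0.02,"wx":0,"wy":0,"wz":4},{"dx":0,"dy":0,"dz":0,"wx":0,"wy":0,"wz":4},{"dx":0,"dy":0,"dz":0,"wx":0,"wy":0,"wz":0}]'; python3 av.py
```

```text
t: 13.95
tcp_pos: [0.5639, 0.1529, 0.1214]
tool_rot: [0.809, 0.588, 0.001, 0.001]
force: [-0.8, -0.6, 9.1]
finger_gap: 0.414
gripper_force: 61.4
t 14.15 tcp [0.5639 0.1529 0.1214] yaw 71.99 F [-1.27 -0.98  8.99] M [-0.261  0.238  0.004]
t: 14.58
tcp_pos: [0.5644, 0.153, 0.1214]
tool_rot: [0.848, 0.53, 0.001, 0.001]
force: [0.0, 0.1, 9.3]
finger_gap: 0.412
gripper_force: 61.4
t 14.78 tcp [0.5643 0.153  0.1214] yaw 63.98 F [-0.73 -0.84  8.74] M [-0.232  0.158 -0.034]
```

```bash
python3 -m inch '[{"dx":0,"dy":0,"dz":0,"wx":0,"wy":0,"wz":3},{"dx":0,"dy":0,"dz":0,"wx":0,"wy":0,"wz":0}]'; python3 av.py;  python3 -m inch '[{"dx":0,"dy":0,"dz":0,"wx":0,"wy":0,"wz":3},{"dx":0,"dy":0,"dz":0,"wx":0,"wy":0,"wz":0}]'; python3 av.py
```

```text
t: 15.08
tcp_pos: [0.5645, 0.153, 0.1214]
tool_rot: [0.862, 0.507, 0.002, 0.001]
force: [0.0, -0.4, 8.5]
finger_gap: 0.414
gripper_force: 61.4
t 15.28 tcp [0.5645 0.153  0.1214] yaw 60.98 F [-0.24 -0.73  8.91] M [-0.173  0.116 -0.025]
t: 15.58
tcp_pos: [0.5646, 0.153, 0.1214]
tool_rot: [0.875, 0.485, 0.002, 0.001]
force: [-0.3, -1.3, 10.0]
finger_gap: 0.411
gripper_force: 61.4
t 15.78 tcp [0.5646 0.153  0.1214] yaw 57.99 F [-0.55 -0.77  9.09] M [-0.178  0.049 -0.014]
```

The turn is free of torque, so the pins are under the lip.

```bash
python3 -m inch '[{"dx":0,"dy":0,"dz":0,"wx":0,"wy":0,"wz":5},{"dx":0,"dy":0,"dz":0,"wx":0,"wy":0,"wz":5},{"dx":0,"dy":0,"dz":0,"wx":0,"wy":0,"wz":5},{"dx":0,"dy":0,"dz":0,"wx":0,"wy":0,"wz":5},{"dx":0,"dy":0,"dz":0,"wx":0,"wy":0,"wz":5},{"dx":0,"dy":0,"dz":0,"wx":0,"wy":0,"wz":5},{"dx":0,"dy":0,"dz":0,"wx":0,"wy":0,"wz":0}]'; python3 av.py;  python3 -m inch '[{"dx":0,"dy":0,"dz":0,"wx":0,"wy":0,"wz":5},{"dx":0,"dy":0,"dz":0,"wx":0,"wy":0,"wz":5},{"dx":0,"dy":0,"dz":0,"wx":0,"wy":0,"wz":5},{"dx":0,"dy":0,"dz":0,"wx":0,"wy":0,"wz":5},{"dx":0,"dy":0,"dz":0,"wx":0,"wy":0,"wz":5},{"dx":0,"dy":0,"dz":0,"wx":0,"wy":0,"wz":0}]'; python3 av.py
```

```text
t: 16.7
tcp_pos: [0.5652, 0.1529, 0.1216]
tool_rot: [0.97, 0.242, 0.003, 0.001]
force: [0.1, -1.0, 8.6]
finger_gap: 0.409
gripper_force: 61.4
t 16.9 tcp [0.5652 0.1529 0.1216] yaw 27.99 F [ 0.38 -1.05  8.82] M [-0.265 -0.065 -0.038]
t: 17.7
tcp_pos: [0.565, 0.1528, 0.1215]
tool_rot: [1.0, 0.026, 0.003, 0.0]
force: [-0.6, -1.7, 9.1]
finger_gap: 0.415
gripper_force: 61.4
t 17.9 tcp [0.565  0.1528 0.1215] yaw 2.99 F [ 0.09 -1.49  9.09] M [-0.341 -0.004 -0.033]
```

```bash
python3 -m inch '[{"dx":0,"dy":0,"dz":0,"wx":0,"wy":0,"wz":5},{"dx":0,"dy":0,"dz":0,"wx":0,"wy":0,"wz":5},{"dx":0,"dy":0,"dz":0,"wx":0,"wy":0,"wz":5},{"dx":0,"dy":0,"dz":0,"wx":0,"wy":0,"wz":3},{"dx":0,"dy":0,"dz":0,"wx":0,"wy":0,"wz":0}]'; python3 av.py;  python3 -m inch '[{"dx":0,"dy":0,"dz":0,"wx":0,"wy":0,"wz":2},{"dx":0,"dy":0,"dz":0,"wx":0,"wy":0,"wz":1},{"dx":0,"dy":0,"dz":0,"wx":0,"wy":0,"wz":0}]'; python3 av.py
```

```text
t: 18.58
tcp_pos: [0.5647, 0.1526, 0.1215]
tool_rot: [0.991, -0.131, 0.002, 0.0]
force: [-0.6, -1.6, 9.1]
finger_gap: 0.414
gripper_force: 61.4
t 18.77 tcp [0.5647 0.1526 0.1215] yaw -15.0 F [-0.22 -2.18  8.98] M [-0.437  0.084  0.013]
t: 19.2
tcp_pos: [0.5646, 0.1526, 0.1214]
tool_rot: [0.988, -0.156, 0.002, 0.0]
force: [0.0, -1.9, 9.1]
finger_gap: 0.415
gripper_force: 61.4
t 19.4 tcp [0.5646 0.1526 0.1214] yaw -17.98 F [-0.22 -2.09  8.84] M [-0.43   0.091  0.022]
```

```bash
python3 -m inch '[{"dx":0,"dy":0.07,"dz":-0.1,"wx":0,"wy":0,"wz":0},{"dx":0,"dy":0,"dz":-0.1,"wx":0,"wy":0,"wz":0},{"dx":0,"dy":0,"dz":0,"wx":0,"wy":0,"wz":0}]'; python3 av.py;  python3 -m inch '[{"dx":0,"dy":0,"dz":-0.1,"wx":0,"wy":0,"wz":0},{"dx":0,"dy":0,"dz":-0.1,"wx":0,"wy":0,"wz":0},{"dx":0,"dy":0,"dz":0,"wx":0,"wy":0,"wz":0}]'; python3 av.py
```

```text
t: 19.82
tcp_pos: [0.5646, 0.1524, 0.1234]
tool_rot: [0.988, -0.157, 0.002, -0.0]
force: [0.3, -0.1, 8.8]
finger_gap: 0.412
gripper_force: 61.2
t 20.02 tcp [0.5646 0.1524 0.1233] yaw -18.02 F [ 0.14 -0.77  8.13] M [-0.084  0.006 -0.001]
t: 20.45
tcp_pos: [0.5646, 0.1524, 0.1251]
tool_rot: [0.988, -0.157, 0.002, -0.0]
force: [0.4, -1.3, 6.9]
finger_gap: 0.418
gripper_force: 61.2
t 20.65 tcp [0.5646 0.1524 0.1251] yaw -18.02 F [ 0.45 -0.65  6.52] M [-0.084 -0.05   0.013]
```

```bash
python3 -m inch '[{"dx":0,"dy":0,"dz":-0.1,"wx":0,"wy":0,"wz":0},{"dx":0,"dy":0,"dz":-0.1,"wx":0,"wy":0,"wz":0},{"dx":0,"dy":0,"dz":0,"wx":0,"wy":0,"wz":0}]'; python3 av.py;  python3 -m inch '[{"dx":0,"dy":0,"dz":-0.05,"wx":0,"wy":0,"wz":0},{"dx":0,"dy":0,"dz":0,"wx":0,"wy":0,"wz":0}]'; python3 av.py
```

```text
t: 21.08
tcp_pos: [0.5645, 0.1524, 0.1269]
tool_rot: [0.988, -0.157, 0.002, -0.0]
force: [1.9, 0.1, 7.0]
finger_gap: 0.413
gripper_force: 61.0
t 21.27 tcp [0.5645 0.1524 0.1269] yaw -18.02 F [1.5  0.07 5.98] M [-0.06  -0.285  0.038]
t: 21.58
tcp_pos: [0.5644, 0.1524, 0.1272]
tool_rot: [0.988, -0.157, 0.002, -0.0]
force: [2.8, -1.5, 4.6]
finger_gap: 0.415
gripper_force: 61.0
t 21.77 tcp [0.5644 0.1524 0.1272] yaw -18.02 F [ 3.55 -0.56  5.09] M [-0.081 -0.635  0.013]
```

```bash
python3 -m inch '[{"dx":0.1,"dy":0,"dz":0,"wx":0,"wy":0,"wz":0},{"dx":0,"dy":0,"dz":0,"wx":0,"wy":0,"wz":0}]'; python3 av.py;  python3 -m inch '[{"dx":0.02,"dy":0,"dz":-0.05,"wx":0,"wy":0,"wz":0},{"dx":0,"dy":0,"dz":0,"wx":0,"wy":0,"wz":0}]'; python3 av.py
```

```text
t: 22.08
tcp_pos: [0.5647, 0.1524, 0.127]
tool_rot: [0.988, -0.157, 0.001, -0.0]
force: [3.1, -0.1, 5.2]
finger_gap: 0.417
gripper_force: 61.0
t 22.27 tcp [0.5647 0.1524 0.127 ] yaw -18.03 F [2.61 0.25 5.5 ] M [ 0.107 -0.49   0.021]
t: 22.58
tcp_pos: [0.5647, 0.1523, 0.1274]
tool_rot: [0.988, -0.157, 0.001, -0.0]
force: [3.4, 1.1, 4.7]
finger_gap: 0.415
gripper_force: 60.9
t 22.77 tcp [0.5646 0.1523 0.1274] yaw -18.03 F [3.36 1.56 4.82] M [ 0.288 -0.668  0.003]
```

```bash
python3 -m inch '[{"dx":0.12,"dy":-0.03,"dz":0.05,"wx":0,"wy":0,"wz":0},{"dx":0,"dy":0,"dz":0,"wx":0,"wy":0,"wz":0}]'; python3 av.py;  python3 -m inch '[{"dx":0.08,"dy":-0.03,"dz":-0.05,"wx":0,"wy":0,"wz":0},{"dx":0,"dy":0,"dz":0,"wx":0,"wy":0,"wz":0}]'; python3 av.py
```

```text
t: 23.08
tcp_pos: [0.5647, 0.1522, 0.1266]
tool_rot: [0.988, -0.157, -0.001, -0.0]
force: [2.5, 2.3, 4.7]
finger_gap: 0.414
gripper_force: 61.0
t 23.27 tcp [0.5647 0.1522 0.1266] yaw -18.03 F [2.4  2.36 5.07] M [ 0.384 -0.486  0.01 ]
t: 23.58
tcp_pos: [0.565, 0.1522, 0.1269]
tool_rot: [0.988, -0.157, -0.001, 0.0]
force: [1.7, 1.8, 5.8]
finger_gap: 0.412
gripper_force: 61.0
t 23.77 tcp [0.565  0.1522 0.1269] yaw -18.03 F [1.8  1.8  5.26] M [ 0.33  -0.341  0.004]
```

```bash
python3 -m inch '[{"dx":0.05,"dy":-0.08,"dz":0,"wx":0,"wy":0,"wz":0},{"dx":0,"dy":0,"dz":-0.05,"wx":0,"wy":0,"wz":0},{"dx":0,"dy":0,"dz":0,"wx":0,"wy":0,"wz":0}]'; python3 av.py;  python3 -m inch '[{"dx":0.03,"dy":-0.03,"dz":-0.05,"wx":0,"wy":0,"wz":0},{"dx":0,"dy":0,"dz":0,"wx":0,"wy":0,"wz":0}]'; python3 av.py
```

```text
t: 24.2
tcp_pos: [0.5652, 0.1524, 0.1272]
tool_rot: [0.988, -0.156, -0.002, 0.001]
force: [0.8, -0.6, 5.1]
finger_gap: 0.411
gripper_force: 61.0
t 24.4 tcp [0.5652 0.1524 0.1272] yaw -18.01 F [-0.57 -0.22  4.5 ] M [-0.118  0.158 -0.003]
t: 24.7
tcp_pos: [0.5656, 0.1525, 0.1277]
tool_rot: [0.988, -0.156, -0.002, 0.001]
force: [-3.6, -1.7, 3.4]
finger_gap: 0.413
gripper_force: 60.9
t 24.9 tcp [0.5656 0.1525 0.1277] yaw -18.0 F [-4.28 -2.57  3.72] M [-0.517  0.889  0.01 ]
```

```bash
python3 -m inch '[{"dx":-0.06,"dy":0.04,"dz":0.02,"wx":0,"wy":0,"wz":0},{"dx":0,"dy":0,"dz":0,"wx":0,"wy":0,"wz":0}]'; python3 av.py
python3 - <<'E'
from h import *
t=eyes.snapshot('top')[180:260,180:270];u=eyes.snapshot('scene')[130:210,340:430]
cv2.imwrite('pics/c1.png',cv2.resize(np.hstack([t,u]),None,fx=4,fy=4,interpolation=2)[...,::-1])
E
```

```text
t: 25.2
tcp_pos: [0.5655, 0.1525, 0.1277]
tool_rot: [0.988, -0.157, -0.001, 0.0]
force: [-5.1, -2.2, 4.5]
finger_gap: 0.416
gripper_force: 60.9
t 25.4 tcp [0.5655 0.1525 0.1277] yaw -18.01 F [-5.05 -2.56  4.27] M [-0.512  0.958  0.019]
```

View pics/c1.png

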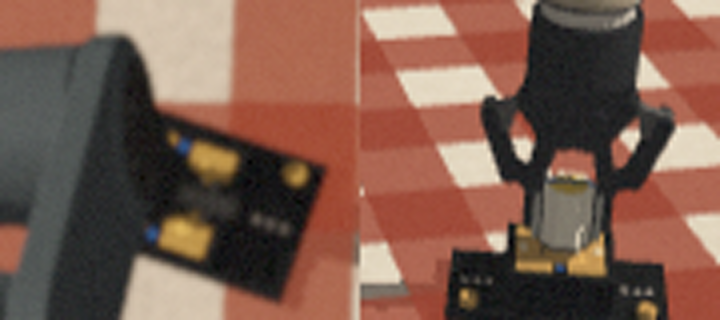

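The lamp stands upright in the socket with the gripper still on the head, and the pins are turned away from the blue dots. I'll relieve the side load, then release.

```bash
python3 -m inch '[{"dx":-0.06,"dy":0.04,"dz":0.05,"wx":0,"wy":0,"wz":0},{"dx":0,"dy":0,"dz":0,"wx":0,"wy":0,"wz":0}]'; python3 av.py
```

```text
t: 25.8
tcp_pos: [0.5653, 0.1524, 0.1274]
tool_rot: [0.988, -0.157, -0.001, 0.0]
force: [-3.9, -1.5, 5.4]
finger_gap: 0.415
gripper_force: 60.9
t 26.0 tcp [0.5653 0.1524 0.1274] yaw -18.02 F [-4.04 -1.93  4.88] M [-0.434  0.899  0.014]
```

```bash
python3 -m inch '[{"dx":-0.08,"dy":0.05,"dz":0,"wx":0,"wy":0,"wz":0},{"dx":0,"dy":0,"dz":0,"wx":0,"wy":0,"wz":0}]'; python3 av.py; python3 -m inch '[{"dx":-0.03,"dy":0,"dz":0,"wx":0,"wy":0,"wz":0},{"dx":0,"dy":0,"dz":0,"wx":0,"wy":0,"wz":0}]'; python3 av.py
```

```text
t: 26.3
tcp_pos: [0.5651, 0.1524, 0.1275]
tool_rot: [0.988, -0.157, 0.0, -0.0]
force: [-3.2, -0.8, 4.2]
finger_gap: 0.414
gripper_force: 61.0
t 26.5 tcp [0.5651 0.1523 0.1276] yaw -18.03 F [-3.49 -0.77  4.21] M [-0.187  0.683  0.003]
t: 26.8
tcp_pos: [0.565, 0.1524, 0.1276]
tool_rot: [0.988, -0.157, 0.001, -0.0]
force: [-1.5, -0.4, 3.7]
finger_gap: 0.413
gripper_force: 61.0
t 27.0 tcp [0.565  0.1523 0.1276] yaw -18.03 F [-2.01 -0.28  3.8 ] M [-0.091  0.461 -0.014]
```

```bash
python3 -m inch '[{"dx":-0.04,"dy":0,"dz":0,"wx":0,"wy":0,"wz":0},{"dx":0,"dy":0,"dz":0,"wx":0,"wy":0,"wz":0},{"dx":0,"dy":0,"dz":0,"wx":0,"wy":0,"wz":0}]'; python3 -m inch '[{"dx":0,"dy":0,"dz":0,"wx":0,"wy":0,"wz":0},{"dx":0,"dy":0,"dz":0,"wx":0,"wy":0,"wz":0},{"dx":0,"dy":0,"dz":0,"wx":0,"wy":0,"wz":0},{"dx":0,"dy":0,"dz":0,"wx":0,"wy":0,"wz":0},{"dx":0,"dy":0,"dz":0,"wx":0,"wy":0,"wz":0}]' 1 && python3 -m inch '[{"dx":0,"dy":0,"dz":-2,"wx":0,"wy":0,"wz":0},{"dx":0,"dy":0,"dz":-4,"wx":0,"wy":0,"wz":0},{"dx":0,"dy":0,"dz":-4,"wx":0,"wy":0,"wz":0},{"dx":-5,"dy":0,"dz":-4,"wx":0,"wy":0,"wz":0},{"dx":-5,"dy":0,"dz":0,"wx":0,"wy":0,"wz":0},{"dx":0,"dy":-5,"dz":0,"wx":0,"wy":0,"wz":0},{"dx":0,"dy":-5,"dz":0,"wx":0,"wy":0,"wz":0},{"dx":0,"dy":-5,"dz":0,"wx":0,"wy":0,"wz":0},{"dx":0,"dy":0,"dz":0,"wx":0,"wy":0,"wz":0}]'
python3 - <<'E'
from h import *
t=eyes.snapshot('top');u=eyes.snapshot('scene')
for b in blobs(t,(205,205,245,245),'yellow'): print('top',b)
for b in blobs(t,(200,205,245,245),'blue'): print('blue',b[0],b[1],b[3])
cv2.imwrite('pics/d1.png',cv2.resize(np.hstack([t[180:260,180:270],u[140:220,340:430]]),None,fx=4,fy=4,interpolation=2)[...,::-1])
E
```

```text
t: 27.42
tcp_pos: [0.5648, 0.1524, 0.1277]
tool_rot: [0.988, -0.157, 0.001, -0.0]
force: [-1.0, 0.3, 4.2]
finger_gap: 0.414
gripper_force: 60.9
t: 28.05
tcp_pos: [0.5642, 0.1524, 0.1274]
tool_rot: [0.988, -0.157, -0.0, -0.0]
force: [-0.2, 0.2, -0.2]
finger_gap: 1.0
gripper_force: 0.0
t: 29.18
tcp_pos: [0.5174, 0.3286, 0.2666]
tool_rot: [0.988, -0.155, 0.001, -0.001]
force: [0.1, -0.5, 0.0]
finger_gap: 0.998
gripper_force: 0.0
top (array([205.54470803, 206.4370438 ]), np.float64(8.5625), (4.0, 2.0), array([ 0.14285786, -0.98974323], dtype=float32))
top (array([217.55481962, 214.32764938]), np.float64(55.4375), (10.67978286743164, 7.074068069458008), array([0.98664135, 0.16290762], dtype=float32))
top (array([232.60559867, 219.470898  ]), np.float64(56.375), (10.850333213806152, 6.288261413574219), array([0.9734145 , 0.22905082], dtype=float32))
top (array([216.3524735 , 222.07773852]), np.float64(35.375), (9.985339164733887, 4.453892230987549), array([0.9605349 , 0.27815953], dtype=float32))
top (array([214.24829932, 228.05059524]), np.float64(36.75), (10.209572792053223, 4.485377311706543), array([0.9392643, 0.3431947], dtype=float32))
top (array([210.24274554, 234.61328125]), np.float64(56.0), (11.007158279418945, 7.096720218658447), array([0.87659925, 0.4812211 ], dtype=float32))
top (array([225.8912, 238.9216]), np.float64(78.125), (11.067971229553223, 7.984750270843506), array([0.96602476, 0.2584495 ], dtype=float32))
blue [225.63333333 216.13541667] 7.5 [ 0.2890913  -0.95730156]
blue [217.70833333 238.18055556] 7.3125 [ 0.32801566 -0.9446723 ]
```

View pics/d1.png

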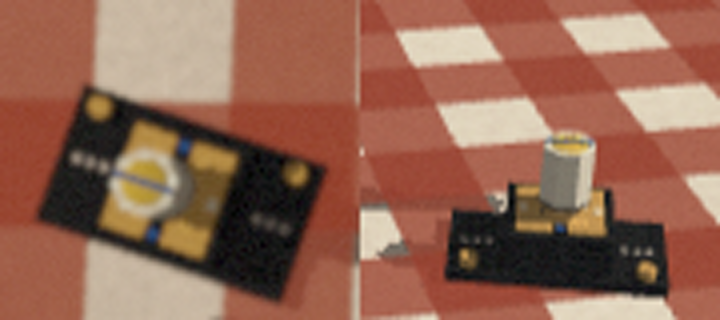

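The lamp stands free in the socket, with its stripe pointing at the white marks and its lens at about (215.3,225.1) in the top view. Now I'll check its axis, angle and height.

Run:
```python
from h import *
m=np.array([215.3,225.06]); 
for z in(.0965,.1):
    L=T.plane(m,z); print(L, S.proj(L))
d=np.array([.95,.31]); e=T.plane(m+5*d,.0965)-T.plane(m,.0965); print(np.degrees(np.arctan2(e[1],e[0])))
u=eyes.snapshot('scene')
for b in blobs(u,(380,165,405,182),'yellow',2): print(b[0],b[1])
print(tri(m,(392.5,176.5)))
```

```text
[0.56651061 0.15393833 0.0965    ] [391.87573776 175.74819665]
[0.56629616 0.15309215 0.1       ] [391.67738776 174.65071584]
-107.16587011790281
[392.98913043 173.75      ] 2.875
[392.49425795 176.53312721] 17.6875
[0.56682788 0.1551672  0.09397666]
```

```bash
python3 -c "
from station import workorder
print(workorder.sign_off())"
```

```text
the job is handed in; nothing more can be done
None
```

The lamp is locked upright in the socket notches under the white marks and released, with the arm clear; I handed the job in at about 29 s, though `sign_off()` gave no verdict.

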